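# Uncover the microscope slides

## Task

Open the widest of the three lidded steel jars on the lab bench so that the slides inside can be reached: lift its loose lid straight off by the knob and set it down gently, knob up, flat on the floor of the empty square metal tray, without dropping it. Leave the jar standing where it is.

Things in the scene. Friction and masses are not known exactly. Their poses are not given: they have to be found in the camera images.
- jar_lid: Loose steel lid of the widest jar: flat disc 130 mm across, 4 mm thick, over a plug 106 mm across, 6 mm deep, with 6 mm play all round in the jar's mouth (lift 8 mm to free it). Origin: centre of the plug's underside; z up through the knob. Disc top 10 mm above origin, 14 mm thick stem from 10 to 20 mm, knob from 20 to 46 mm. 0.18 kg, varies by a third.
- lid_knob (a point): Centre of that lid's knob, 34 mm above the lid's origin and 24 mm above the disc's top. The knob is an upright black cylinder 22 mm across and 26 mm tall, to be gripped from above at any yaw; with the lid on the jar its top is 100 mm above the bench.
- jar: Widest of three steel jars: 124 mm across, 60 mm high, 0.6 kg, loose, slides inside. Origin: centre of underside, z up. The other jars, with like lids: a tall one 84 mm across, knob top at 150 mm; a small one 72 mm across, knob top at 100 mm. Jars and tray swap places, centres 180 mm or more apart. A rack of red-capped tubes, 102 mm high, stands midway, nearer the robot.
- tray: Empty square shallow tray of bright metal, 194 mm by 194 mm outside, walls and floor 3 mm, 18 mm high, 0.7 kg, loose on the bench. Origin: centre of its underside, x and y along its sides, z up. The lid lies flat in it with its origin 3 mm above the tray's origin.
Things that resemble listed ones, but are neither listed nor needed, are in the scene too. Leave any purple look-alike of the jar alone.

How it is judged:
By the outcome, as a careful person would: the job done as asked, in the order asked, and still so for the second after the job is handed in, with the robot touching nothing.
It also fails if it takes over 42 s, if anything falls off the work surface, if the arm or the gripper's body presses on something with over 40 N, if the wrist force passes 120 N, or if a joint passes its speed limit or range.

## Robot

A 6-joint arm with a two-finger parallel gripper is mounted at the origin on the work surface. World frame = base frame: x ahead of the robot, y to its left, z up, the work surface at z = 0. Lengths are in m, angles in degrees, forces in N, time in s.
With the tool pointing down it reaches from about 0.3 to 0.75 m from the base axis. Payload 8.5 kg.
Tool frame: the origin (TCP) lies at the very end of the fingers, on their centre line; the grasp point (between the pads) lies 19 mm behind it; z points along the fingers, y is the line along which they close (so a half turn about z gives the same grasp; the last joint's range is limited). The gripper opens to 85 mm and grips with 20 to 120 N. Pads are 22 mm wide; open, the fingers measure 114 mm over their backs; the gripper's body (76 mm by 85 mm) begins 54 mm behind the grasp point. The pads swing forward as they close: fully open they stand 13 mm farther back than shut.
Start: joints at [-85.273, 21.807, 74.336, -0, 83.858, -12.336], TCP at [0.161, -0.526, 0.231] pointing down, gripper open.
Joint ranges: [-178.18, 178.18], [-50.72, 133.34], [12.68, 142.11], [-81.47, 261.47], [9.98, 163.14], [-165.26, 165.26]. Speed limits (degrees/s): [136.94, 136.94, 180, 180, 180, 180].

## Interface

Orientations are given as a 3x3 rotation matrix whose columns are the frame's x, y, z axes.
In Python, from rig import env, optics, spotter gives the robot as it stands.
- The arm moves only by the shell command python3 -m crank 'ROWS' [FORCE]. ROWS is JSON, one flat list of numbers, 5 for each row, row after row: the finger opening in cm, from 0 to 8.54, then the shift along the tool's x, y, z in cm, then the turn about the tool's z in rad. A call has exactly 8 rows; each row shifts and turns the commanded pose from where the row before left it, along the tool's axes as they then stand; what a row does not reach is not made up. A row lasts 1/12 s, in which the tool goes at most 41.7 mm and 7.16 degrees, less where a joint would pass 70% of its speed; a pose out of reach is approached as far as the arm can. A call is refused whole if a number of a shift passes 4.17 or a number of a turn 0.125, either way. A call with a gripper value outside its range is refused whole. The fingers move at their own pace and stop on an object; FORCE is the grip in N (left out, the last holds). Time passes only in rows, so rows that do not move let the fingers close, or fill a call up. It gives the time, the measured TCP pose, the force, the opening and the grip force at its end, in the units of the state.
- env.observe(): the state, without advancing time (a new reading comes with each control period).
- optics.get_image(name): name is "scene" or "top"; returns a dict with "color" (384x512x3 uint8, red, green, blue), "intrinsics" (3x3 intrinsics, pixels), "pose" (4x4, takes a point from camera to world coordinates). Camera axes: x right, y up, looking along -z (the intrinsics and any distortion apply to the point x, -y, -z); pixel columns grow to the right and rows downward; lengths in m; the calibration is good to about 2 mm. A picture is of the moment at which its call begins. There is no depth.
- env.close_job(): hands the job in; it is judged then, once.
Trained networks look in a picture, given as the dict that the camera call returned (one of the last four; its "shot" number tells which), for a name from the list of things; names that differ only in an ending like _2 or _b are one class to them, and where a whole thing is asked for, a point or a joint stands for the part that bears it (a point fixed in the world has none). Each returns a list of dicts, best first, with "score" (0 to 1); they miss things now and then, are a little off and sometimes report something else, mostly with a low value. They report only what shows in the picture. A call takes as long as a camera call. They do not tell look-alikes from the thing itself.
- spotter.look_for(picture, query): "at" ([column, row] as shares, 0 to 1, of the picture: columns of its width, rows of its height, amid what is visible of it).
The state is a dict: "time_s": time; "q": joint angles; "qvel": joint speeds; "joint_efforts": joint torques, N m; "position": TCP position; "tool_rot": TCP orientation; "ft_force": force on the tool from outside, world axes, zero at the start; "wrist_torque": the same for the moment, N m; "grip_width": finger opening in m; "gripper_force": force on a finger pad.
Only numpy, scipy, OpenCV 4.12 (cv2) and the standard library are available. Lean on these libraries where they do the work, as an engineer would, in place of code of your own. Each camera call takes 0.05 s, during which the arm holds its last target. There are 200 camera calls.

## Working session

There is one attempt and no reset: what is moved stays moved. The work goes in short steps, Python scripts to look and compute and a shell command to move; the robot and the scene stay as the last step left them, time stands still between calls to the robot, and variables do not carry over. Pictures are saved under pics/ and viewed, at most 10 in all, crops included, and the job is handed in when it is done.

```bash
mkdir -p pics; cat > h.py <<'E'
import numpy as np, cv2
from rig import env, optics, spotter
def ray(p,uv):
    K=np.array(p["intrinsics"]);T=np.array(p["pose"])
    d=np.linalg.inv(K)@np.array([uv[0],uv[1],1.0]);d=T[:3,:3]@np.array([d[0],-d[1],-d[2]])
    return T[:3,3],d
def at_z(p,uv,z):
    o,d=ray(p,uv);return o+d*(z-o[2])/d[2]
def proj(p,X):
    T=np.array(p["pose"]);c=T[:3,:3].T@(np.array(X)-T[:3,3]);k=np.array(p["intrinsics"])@np.array([c[0],-c[1],-c[2]]);return k[:2]/k[2]
E
python3 - <<'E'
from h import *
ims=[]
for n in("top","scene"):
    p=optics.get_image(n);print(n,{k:v for k,v in p.items() if k not in("color",)})
    ims.append(p["color"])
    for q,z in(("jar",.06),("jar_lid",.064),("lid_knob",.088),("tray",.01)):
        for r in spotter.look_for(p,q)[:6]:
            uv=np.array(r["at"])*[512,384];print(q,round(r["score"],2),uv.round(),at_z(p,uv,z).round(3))
    cv2.imwrite(f"pics/{n}0.png",cv2.resize(p["color"][:,:,::-1],(768,576)))
s=env.observe();print(s["time_s"],s["position"],s["tool_rot"],s["grip_width"])
E
```

```text
top {'intrinsics': array([[381.90799657,   0.        , 255.07296334],
       [  0.        , 381.90799657, 193.28737472],
       [  0.        ,   0.        ,   1.        ]]), 'pose': array([[ 0.01871736,  0.99784727, -0.06285283,  0.39490396],
       [-0.99979845,  0.01913636,  0.00607091,  0.06724543],
       [ 0.00726061,  0.06272653,  0.99800434,  1.21125537],
       [ 0.        ,  0.        ,  0.        ,  1.        ]]), 'shot': 1}
jar 0.7 [116. 194.] [0.456 0.479 0.06 ]
jar 0.63 [206. 260.] [0.265 0.202 0.06 ]
jar_lid 0.84 [177. 196.] [0.454 0.295 0.064]
lid_knob 0.96 [183. 193.] [0.463 0.273 0.088]
tray 0.96 [244. 145.] [0.625 0.098 0.01 ]
scene {'intrinsics': array([[378.68316701,   0.        , 242.05677756],
       [  0.        , 378.68316701, 191.90107629],
       [  0.        ,   0.        ,   1.        ]]), 'pose': array([[-0.60248005, -0.4475983 ,  0.66081279,  1.12636793],
       [ 0.79811407, -0.33202443,  0.50276605,  0.57792332],
       [-0.00563124,  0.83031051,  0.5572726 ,  0.64968197],
       [ 0.        ,  0.        ,  0.        ,  1.        ]]), 'shot': 2}
jar 0.88 [308. 253.] [0.536 0.314 0.06 ]
jar 0.73 [321. 196.] [0.316 0.233 0.06 ]
jar 0.62 [386. 273.] [0.492 0.476 0.06 ]
jar 0.39 [313. 230.] [0.459 0.284 0.06 ]
jar_lid 0.76 [312. 233.] [0.471 0.289 0.064]
lid_knob 0.89 [312. 232.] [0.498 0.301 0.088]
tray 0.86 [209. 253.] [0.63  0.097 0.01 ]
0.5 [ 0.16137375 -0.52577544  0.23127987] [[ 9.55984893e-01  2.93415888e-01 -2.15949938e-05]
 [ 2.93415889e-01 -9.55984889e-01  8.80503879e-05]
 [ 5.19089503e-06 -9.05111550e-05 -9.99999996e-01]] 0.08527087584332249
```

View pics/top0.png

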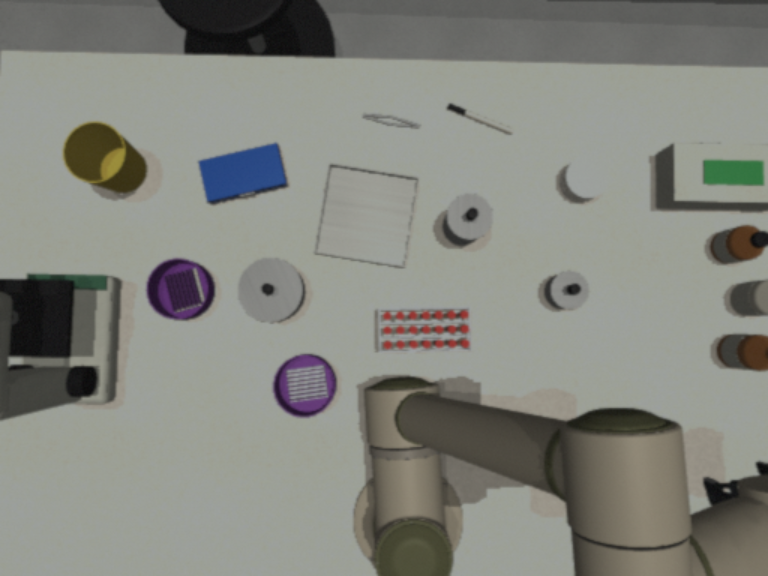

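View pics/scene0.png

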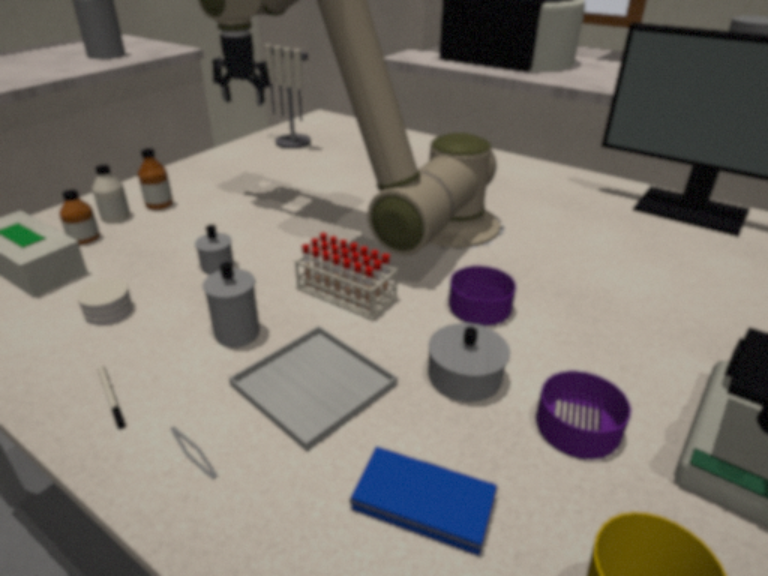

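Top picture (768-wide): three lidded jars. The widest is at (271,290), the tall one at (468,218) and the small one at (568,290). The purple open look-alikes are at (181,289) and (305,384), and the tray is at (366,216). The jar at (271,290) fits: it is steel, has the widest disc and has a black knob. In the scene view it is at (470,355). I'll confirm it in a crop and measure the knob and tray from both views.

```bash
python3 - <<'E'
from h import *
t=optics.get_image("top");s=optics.get_image("scene")
def blob(p,c,r,name):
    g=cv2.cvtColor(p["color"],cv2.COLOR_RGB2GRAY);x,y=c
    sub=g[y-r:y+r,x-r:x+r];m=(sub<60).astype(np.uint8)
    n,l,st,ce=cv2.connectedComponentsWithStats(m);i=1+np.argmax(st[1:,4]);print(name,st[i],ce[i]+[x-r,y-r]);return ce[i]+[x-r,y-r],st[i]
a,_=blob(t,(179,193),12,"top");b,_=blob(s,(313,225),11,"scene")
o1,d1=ray(t,a);o2,d2=ray(s,b)
k=np.linalg.lstsq(np.c_[d1,-d2],o2-o1,rcond=None)[0];print("knob tri",(o1+k[0]*d1).round(4),(o2+k[1]*d2).round(4), "z.09", at_z(t,a,.092).round(4),at_z(s,b,.088).round(4))
# disc rim size
for u in((159,194),(203,194)):print(at_z(t,u,.064).round(3))
# tray
P=np.array([(331,165),(417,178),(404,267),(316,253)])/1.5
C=np.array([at_z(t,u,.018) for u in P]);print(C.round(3),C.mean(0).round(4),np.linalg.norm(C-np.roll(C,1,0),axis=1).round(3))
S=np.array([(319,329),(397,381),(307,445),(231,382)])/1.5
D=np.array([at_z(s,u,.018) for u in S]);print(D.round(3),D.mean(0).round(4))
A=cv2.resize(t["color"][150:230,130:230],(500,400),interpolation=cv2.INTER_CUBIC)
cv2.imwrite("pics/crop.png",A[:,:,::-1])
E
```

```text
top [ 8  8  7  7 37] [178.10810811 192.2972973 ]
scene [ 7  4  9 14 94] [313.15957447 224.38297872]
knob tri [0.4645 0.2877 0.0841] [0.4653 0.2863 0.0838] z.09 [0.464  0.2862 0.092 ] [0.4701 0.2885 0.088 ]
[0.459 0.349 0.064]
[0.462 0.217 0.064]
[[ 0.733  0.174  0.018]
 [ 0.708 -0.008  0.018]
 [ 0.519  0.016  0.018]
 [ 0.545  0.201  0.018]] [0.6262 0.0957 0.018 ] [0.19  0.184 0.191 0.187]
[[0.531 0.024 0.018]
 [0.559 0.213 0.018]
 [0.743 0.185 0.018]
 [0.72  0.001 0.018]] [0.638  0.1058 0.018 ]
```

View pics/crop.png

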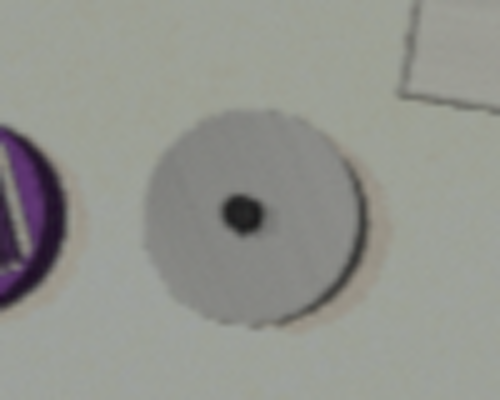

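The crop shows a steel disc about 132 mm across, with its black knob at crop (242,213), or top pixel (178.4,192.6). This is the widest jar. The knob is at about (0.465, 0.286) and the tray centre at about (0.627, 0.097). I'll keep the yaw as it is and go round via (0.45,-0.15).

```bash
python3 -m crank '[6,1.6,-1.15,0,0, 6,2.9,-2.1,0,0, 6,3.2,-2.3,0,0, 6,3.2,-2.3,0,0, 6,3.2,-2.3,0,0, 6,3.2,-2.3,0,0, 6,3.2,-2.3,0,0, 6,3.2,-2.3,0,0]' && python3 -m crank '[6,3.2,-2.3,0,0, 6,3.2,-2.3,0,0, 6,3.2,-2.3,0,0, 6,3.0,-2.6,0,0, 6,2.2,-3.3,0,0, 6,1.3,-3.8,0,0, 6,1.3,-3.8,0,0, 6,1.3,-3.8,0,0]'
```

```text
time_s: 1.27
position: [0.3387, -0.2916, 0.2316]
tool_rot: [[0.956, 0.293, 0.0], [0.293, -0.956, -0.001], [0.0, 0.001, -1.0]]
ft_force: [0.6, -1.9, -0.6]
grip_width: 0.0598
gripper_force: 0.0
time_s: 1.93
position: [0.4455, -0.0051, 0.2314]
tool_rot: [[0.956, 0.293, 0.0], [0.293, -0.956, -0.0], [0.0, 0.0, -1.0]]
ft_force: [-0.8, -0.1, 0.6]
grip_width: 0.0598
gripper_force: 0.0
```

```bash
python3 -m crank '[6,1.5,-3.8,0,0, 6,1.5,-3.8,0,0, 6,1.5,-3.8,0,0, 6,1.5,-3.8,0,0, 6,1.4,-3.6,0,0, 6,1.2,-3.2,0,0, 6,1.0,-2.6,0,0, 6,0.5,-1.4,0,0]' && python3 -m crank '[6,0,0,0,0, 6,0,0,1.5,0, 6,0,0,2.5,0, 6,0,0,2.5,0, 6,0,0,2,0, 6,0,0,1.5,0, 6,0,0,0,0, 6,0,0,0,0]' && python3 - <<'E'
from h import *
s=env.observe();X=np.array(s["position"])
p=optics.get_image("scene");print(X,proj(p,X),proj(p,[.465,.286,.088]),proj(p,[X[0],X[1],.088]))
c=proj(p,[.465,.286,.1]).astype(int);x,y=c
A=cv2.resize(p["color"][y-60:y+60,x-75:x+75],(750,600),interpolation=cv2.INTER_CUBIC);print(c)
cv2.imwrite("pics/near.png",A[:,:,::-1])
E
```

```text
time_s: 2.6
position: [0.4656, 0.2741, 0.2312]
tool_rot: [[0.955, 0.296, 0.0], [0.296, -0.955, 0.001], [0.0, -0.001, -1.0]]
ft_force: [-0.5, 0.1, -0.4]
grip_width: 0.0597
gripper_force: 0.0
time_s: 3.27
position: [0.466, 0.2705, 0.1314]
tool_rot: [[0.956, 0.293, -0.001], [0.293, -0.956, -0.0], [-0.001, 0.0, -1.0]]
ft_force: [-0.2, -0.7, 0.7]
grip_width: 0.0598
gripper_force: 0.0
[0.46601092 0.27046152 0.13142008] [308.93823894 205.95858837] [313.26347611 222.90175343] [307.25041958 220.68505976]
[313 218]
```

View pics/near.png

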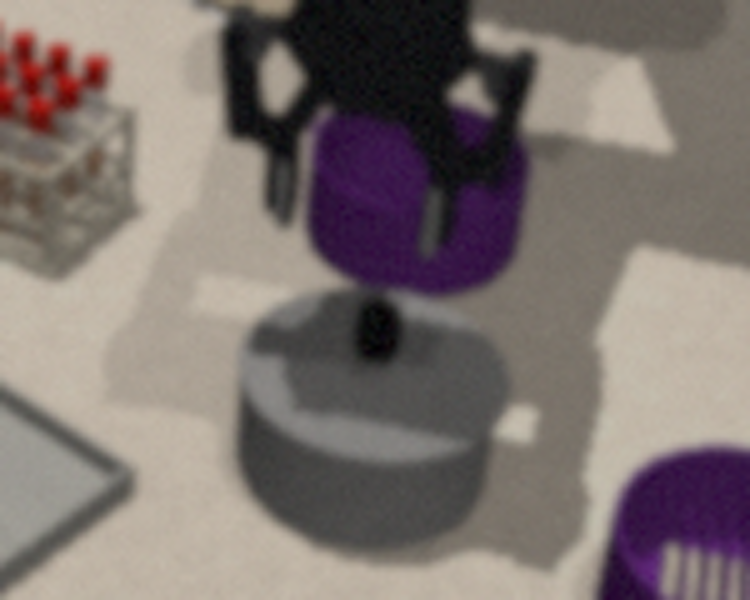

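The fingertips are at crop (285,215) and (432,250), with their middle where the TCP projects. The knob is at (378,330), within 1 px of where my estimate puts it. I'll shift +15.5 mm in y, then go down and close.

```bash
python3 -m crank '[6,0.25,-0.8,0,0, 6,0.2,-0.7,0,0, 6,0,0,0.8,0, 6,0,0,1.5,0, 6,0,0,1.5,0, 6,0,0,1.2,0, 6,0,0,0.6,0, 6,0,0,0.2,0]' 40 && python3 -m crank '[6,0,0,0,0, 5,0,0,0,0, 4,0,0,0,0, 3,0,0,0,0, 2.4,0,0,0,0, 1.8,0,0,0,0, 1.5,0,0,0,0, 1.5,0,0,0,0]' 40 && python3 -m crank '[1.5,0,0,0,0, 1.5,0,0,0,0, 1.5,0,0,0,0, 1.5,0,0,0,0, 1.5,0,0,0,0, 1.5,0,0,0,0, 1.5,0,0,0,0, 1.5,0,0,0,0]' 40
```

```text
time_s: 3.98
position: [0.4654, 0.2869, 0.0723]
tool_rot: [[0.956, 0.294, -0.002], [0.294, -0.956, -0.001], [-0.002, 0.0, -1.0]]
ft_force: [-1.1, -1.0, -0.6]
grip_width: 0.0598
gripper_force: 0.0
time_s: 4.65
position: [0.4661, 0.2869, 0.0739]
tool_rot: [[0.956, 0.293, 0.001], [0.293, -0.956, 0.0], [0.001, -0.0, -1.0]]
ft_force: [-1.4, -0.1, 5.7]
grip_width: 0.0206
gripper_force: 39.0
time_s: 5.32
position: [0.4661, 0.2869, 0.0739]
tool_rot: [[0.956, 0.293, 0.001], [0.293, -0.956, 0.0], [0.001, -0.0, -1.0]]
ft_force: [-0.9, -1.1, 6.3]
grip_width: 0.0207
gripper_force: 39.0
```

```bash
python3 -m crank '[1.5,0,0,-0.2,0, 1.5,0,0,-0.3,0, 1.5,0,0,-0.4,0, 1.5,0,0,-0.5,0, 1.5,0,0,-0.6,0, 1.5,0,0,-0.8,0, 1.5,0,0,-0.8,0, 1.5,0,0,-0.6,0]' 60 && python3 -m crank '[1.5,0,0,-0.8,0, 1.5,0,0,-1,0, 1.5,0,0,-1,0, 1.5,0,0,-1,0, 1.5,0,0,-0.8,0, 1.5,0,0,-0.4,0, 1.5,0,0,0,0, 1.5,0,0,0,0]' 60 && python3 - <<'E'
from h import *
p=optics.get_image("scene");x,y=proj(p,[.465,.286,.1]).astype(int)
A=cv2.resize(p["color"][y-60:y+60,x-75:x+75],(750,600),interpolation=cv2.INTER_CUBIC)
cv2.imwrite("pics/lift.png",A[:,:,::-1])
E
```

```text
time_s: 5.98
position: [0.4661, 0.2869, 0.1166]
tool_rot: [[0.956, 0.293, 0.001], [0.293, -0.956, 0.0], [0.001, -0.0, -1.0]]
ft_force: [-0.3, -0.0, -1.6]
grip_width: 0.0202
gripper_force: 58.6
time_s: 6.65
position: [0.4657, 0.2868, 0.1652]
tool_rot: [[0.956, 0.293, -0.0], [0.293, -0.956, -0.0], [-0.0, -0.0, -1.0]]
ft_force: [-0.4, -0.2, -1.9]
grip_width: 0.0201
gripper_force: 58.6
```

View pics/lift.png

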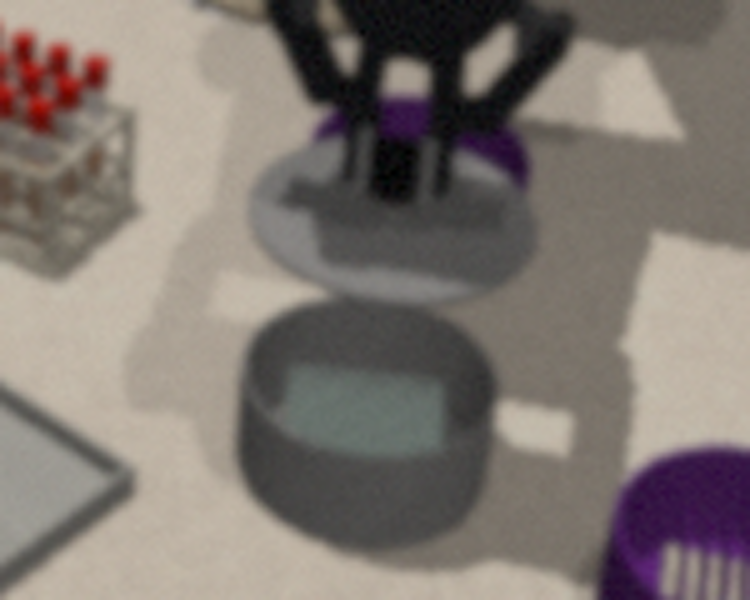

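The lid hangs level with its knob between the pads at crop (395,165). The open jar, slides inside, stands unmoved at (368,430). I'll carry the lid over to the tray.

```bash
python3 -m crank '[1.5,0.45,1.05,0,0, 1.5,0.9,2.1,0,0, 1.5,0.9,2.1,0,0, 1.5,0.9,2.1,0,0, 1.5,0.9,2.1,0,0, 1.5,0.9,2.1,0,0, 1.5,0.9,2.1,0,0, 1.5,0.9,2.1,0,0]' 60 && python3 -m crank '[1.5,0.9,2.1,0,0, 1.5,0.9,2.1,0,0, 1.5,0.75,1.75,0,0, 1.5,0.5,1.2,1,0, 1.5,0,0,2,0, 1.5,0,0,2,0, 1.5,0,0,1,0, 1.5,0,0,0.5,0]' 60 && python3 -m crank '[1.5,0,0,0,0, 1.5,0,0,0,0, 1.5,0,0,0,0, 1.5,0,0,0,0, 1.5,0,0,0,0, 1.5,0,0,0,0, 1.5,0,0,0,0, 1.5,0,0,0,0]' 60 && python3 - <<'E'
from h import *
p=optics.get_image("scene");X=env.observe()["position"]
print(proj(p,X),proj(p,[.627,.097,.003]));x,y=210,240
A=cv2.resize(p["color"][y-75:y+75,x-100:x+100],(800,600),interpolation=cv2.INTER_CUBIC)
cv2.imwrite("pics/tray.png",A[:,:,::-1])
E
```

```text
time_s: 7.37
position: [0.5775, 0.1542, 0.1647]
tool_rot: [[0.956, 0.293, -0.001], [0.293, -0.956, -0.0], [-0.001, -0.0, -1.0]]
ft_force: [0.8, -0.1, -1.3]
grip_width: 0.0203
gripper_force: 58.8
time_s: 8.03
position: [0.6258, 0.0964, 0.0978]
tool_rot: [[0.956, 0.293, -0.004], [0.293, -0.956, 0.0], [-0.004, -0.001, -1.0]]
ft_force: [-0.1, 0.6, -2.8]
grip_width: 0.0199
gripper_force: 58.9
time_s: 8.7
position: [0.6268, 0.0967, 0.1005]
tool_rot: [[0.956, 0.293, 0.0], [0.293, -0.956, 0.0], [0.0, 0.0, -1.0]]
ft_force: [0.4, 0.4, -1.7]
grip_width: 0.0201
gripper_force: 58.9
[207.56726515 223.22549659] [209.82916737 254.36190587]
```

View pics/tray.png

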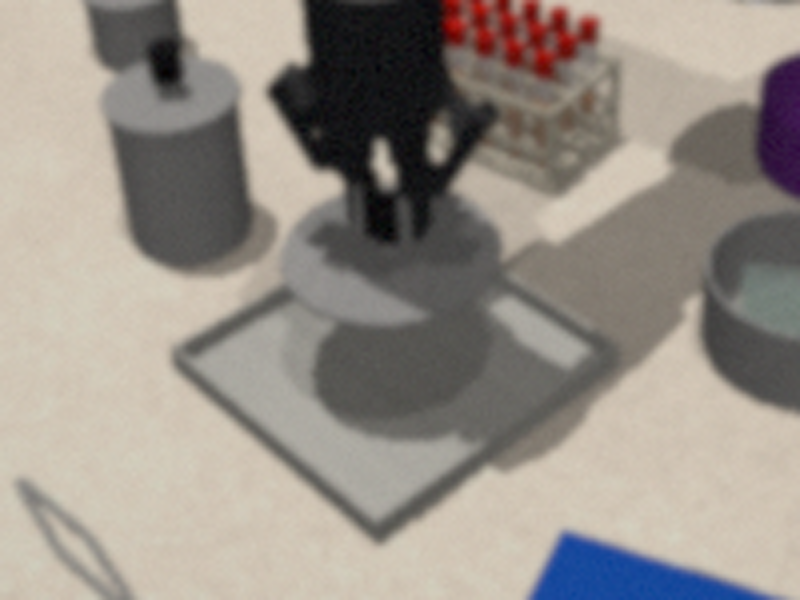

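The lid hangs level over the tray, whose corners are at crop (178,357), (378,538) and (615,350). Its centre is within about 5 mm of my estimate, against 29 mm of margin. I'll lower it slowly.

```bash
python3 -m crank '[1.5,0.2,-0.1,0.6,0, 1.5,0.2,-0.1,1.2,0, 1.5,0,0,1.5,0, 1.5,0,0,1.5,0, 1.5,0,0,1.2,0, 1.5,0,0,0.7,0, 1.5,0,0,0.3,0, 1.5,0,0,0.1,0]' 60 && python3 -m crank '[1.5,0,0,0,0, 1.5,0,0,0,0, 1.5,0,0,0.1,0, 1.5,0,0,0.1,0, 1.5,0,0,0.1,0, 1.5,0,0,0,0, 1.5,0,0,0,0, 1.5,0,0,0,0]' 60
```

```text
time_s: 9.42
position: [0.6298, 0.0998, 0.0285]
tool_rot: [[0.956, 0.293, -0.001], [0.293, -0.956, 0.0], [-0.001, -0.0, -1.0]]
ft_force: [0.2, 0.2, -1.3]
grip_width: 0.0203
gripper_force: 58.9
time_s: 10.08
position: [0.63, 0.0997, 0.0264]
tool_rot: [[0.956, 0.293, 0.0], [0.293, -0.956, 0.0], [0.0, -0.0, -1.0]]
ft_force: [2.1, 0.4, -1.5]
grip_width: 0.0201
gripper_force: 58.9
```

```bash
python3 -m crank '[1.5,0,0,0.1,0, 1.5,0,0,0.1,0, 1.5,0,0,0.05,0, 1.5,0,0,0,0, 1.5,0,0,0,0, 1.5,0,0,0,0, 1.5,0,0,0,0, 1.5,0,0,0,0]' 60
```

```text
time_s: 10.75
position: [0.63, 0.0998, 0.0239]
tool_rot: [[0.956, 0.293, 0.0], [0.293, -0.956, -0.0], [0.0, 0.0, -1.0]]
ft_force: [0.3, 0.1, -1.8]
grip_width: 0.0202
gripper_force: 58.9
```

```bash
python3 -m crank '[1.5,0,0,0.05,0, 1.5,0,0,0.05,0, 1.5,0,0,0.02,0, 1.5,0,0,0,0, 1.5,0,0,0,0, 1.5,0,0,0,0, 1.5,0,0,0,0, 1.5,0,0,0,0]' 60
```

```text
time_s: 11.42
position: [0.63, 0.0997, 0.023]
tool_rot: [[0.956, 0.293, 0.0], [0.293, -0.956, -0.0], [0.0, 0.0, -1.0]]
ft_force: [-3.2, -0.3, 5.3]
grip_width: 0.0198
gripper_force: 59.3
```

There is contact at z=0.0230, as predicted. I'll release gently and retreat.

```bash
python3 -m crank '[1.5,0,0,0,0, 1.5,0,0,0,0, 2.2,0,0,0,0, 2.6,0,0,0,0, 3.2,0,0,0,0, 4,0,0,0,0, 5,0,0,0,0, 5,0,0,0,0]' 20 && python3 -m crank '[5,0,0,-0.4,0, 5,0,0,-1,0, 5,0,0,-2,0, 5,0,0,-3,0, 5,0,0,-3.5,0, 5,0,0,-3.5,0, 5,0,0,-3,0, 5,0,0,-2,0]' && python3 -m crank '[5,-2,0,-1,0, 5,-3,0,0,0, 5,-3,0,0,0, 5,-3,0,0,0, 5,-2,0,0,0, 5,-1,0,0,0, 5,0,0,0,0, 5,0,0,0,0]' && python3 - <<'E'
from h import *
p=optics.get_image("scene");t=optics.get_image("top")
A=np.hstack([cv2.resize(p["color"][165:315,110:360],(400,240)),cv2.resize(t["color"][90:240,90:340],(400,240))])
A=np.vstack([cv2.resize(p["color"][165:315,110:360],(500,300),interpolation=cv2.INTER_CUBIC),cv2.resize(t["color"][90:240,90:340],(500,300),interpolation=cv2.INTER_CUBIC)])
cv2.imwrite("pics/end.png",A[:,:,::-1])
E
```

```text
time_s: 12.08
position: [0.63, 0.0997, 0.0225]
tool_rot: [[0.956, 0.293, -0.0], [0.293, -0.956, 0.0], [-0.0, -0.0, -1.0]]
ft_force: [-0.0, -0.5, 0.1]
grip_width: 0.0499
gripper_force: 0.0
time_s: 12.75
position: [0.6304, 0.0998, 0.2115]
tool_rot: [[0.956, 0.294, 0.006], [0.294, -0.956, -0.0], [0.005, 0.002, -1.0]]
ft_force: [-0.7, 0.7, -0.2]
grip_width: 0.0502
gripper_force: 0.0
time_s: 13.42
position: [0.4964, 0.0586, 0.2177]
tool_rot: [[0.956, 0.293, 0.002], [0.293, -0.956, -0.0], [0.002, 0.001, -1.0]]
ft_force: [1.2, 0.5, 0.9]
grip_width: 0.0499
gripper_force: 0.0
```

View pics/end.png

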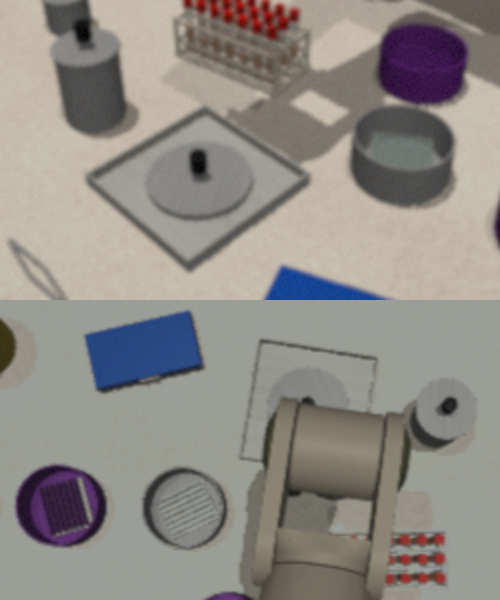

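The lid lies flat and knob up in the tray at (199,178) in the upper half. The jar is open and upright at (403,155), and the gripper is clear of everything.

```bash
python3 -c "
from rig import env
print(env.close_job())"
```

```text
the job is handed in; nothing more can be done
None
```

The widest jar is open and still standing where it was, its lid lies flat and knob up in the tray, and I handed the job in at about 13.5 s of the 42 s allowed.

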